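Unload the dry-block heater

ROBOT

A 6-joint arm with a two-finger parallel gripper is mounted at the origin on the work surface. World frame = base frame: x ahead of the robot, y to its left, z up, the work surface at z = 0. Lengths are in mm, angles in rad, forces in N, time in s.
With the tool pointing down it reaches from about 425 to 950 mm from the base axis. Payload 3.5 kg.
Tool frame: the origin (TCP) lies midway between the tips of the shut fingers; the grasp point (between the pads) lies 19 mm behind it; z points along the fingers, y is the line along which they close (so a half turn about z gives the same grasp; the last joint's range is limited). The gripper opens to 85 mm and grips with 20 to 120 N. Pads are 22 mm wide; open, the fingers measure 114 mm over their backs; the gripper's body (76 mm by 85 mm) begins 54 mm behind the grasp point. The pads swing forward as they close: fully open they stand 13 mm farther back than shut.
Start: joints at [-1.351, 0.286, 1.577, -0, 1.279, -0.15], TCP at [243.987, -629.346, 231.325] pointing down, gripper open.
Joint ranges: [-2.77, 2.77], [-0.9, 2.22], [0.21, 2.48], [-1.53, 4.67], [0.24, 2.81], [-2.84, 2.84]. Speed limits (rad/s): [2.79, 2.79, 3.14, 3.14, 3.14, 3.14].

INTERFACE

Orientations are given as a 3x3 rotation matrix whose columns are the frame's x, y, z axes.
In Python, from workcell import get_state, viewer, ticket gives the robot as it stands.
- The arm moves only by the shell command python3 -m jog 'ROWS' [FORCE]. ROWS is JSON, a list of rows, each a list of 7 numbers: the opening, from 0 (shut) to 1 (fully open), then the shift along the world's x, y, z in cm, then the turn, a rotation vector about the world's x, y, z in degrees. In form: [[claw, x, y, z, rx, ry, rz], ...]. A call has 1 to 5 rows; each row shifts and turns the commanded pose from where the row before left it; what a row does not reach is not made up. A row lasts 1/10 s, in which the tool goes at most 50 mm and 8.59 degrees, less where a joint would pass 70% of its speed; a pose out of reach is approached as far as the arm can. A call with a gripper value outside its range is refused whole. The fingers move at their own pace and stop on an object; FORCE is the grip in N (left out, the last holds). Time passes only in rows, so rows that do not move let the fingers close. It gives the time, the measured TCP pose, the force, the opening and the grip force at its end, in the units of the state.
- get_state(): the state, without advancing time (a new reading comes with each control period).
- viewer.camera(name): name is "side" or "top"; returns a dict with "img" (480x640x3 uint8, red, green, blue), "depth" (480x640 float32, mm along the optical axis (not along the pixel's ray), 0 where there is no reading), "fovy" (degrees; the focal length in pixels is half the picture's height over the tangent of half this angle, whatever the lens; pixels are square), "cx", "cy" (the principal point, pixels), "extrinsics" (4x4, takes a point from camera to world coordinates). Camera axes: x right, y up, looking along -z (the intrinsics and any distortion apply to the point x, -y, -z); pixel columns grow to the right and rows downward; lengths in mm; the calibration is good to about 2 mm. A picture is of the moment at which its call begins.
- ticket.job_done(): hands the job in; it is judged then, once.
The state is a dict: "clock": time; "joints": joint angles; "joint_velocities": joint speeds; "joint_torque": joint torques, N m; "position": TCP position; "tcp_rot": TCP orientation; "contact_force": force on the tool from outside, world axes, zero at the start; "ft_torque": the same for the moment, N m; "gripper_width": finger opening in mm; "grasp_force": force on a finger pad.
Only numpy, scipy, OpenCV 4.12 (cv2) and the standard library are available. Lean on these libraries where they do the work, as an engineer would, in place of code of your own. Each camera call takes 0.05 s, during which the arm holds its last target. There are 200 camera calls.

TASK

Unload the dry-block heater: before any tube comes out, check that the block's wing screw is tight by giving it about a quarter of a newton-metre clockwise and seeing that it holds (do not force it). Then rock each tube to and fro across the block until its seized sleeve lets go, draw it out and stand it upright on the floor of a tray compartment, without letting any tube fall over or drop. Finish with the cover lying flat and square on the middle of the empty block, the rocker switch off, and everything else on the bench left alone.

Things in the scene. Friction and masses are not known exactly. Their poses are not given: they have to be found in the camera images.
- tube1: one of up to six alike sample tubes (absent: None), 82 mm tall, 40 g, self-standing. Origin: centre of its underside, z up. Skirt 29 mm across, up to 19 mm high, lower rim bevelled to a 19 mm foot; body 21 mm across from 19 to 62 mm; ivory screw cap 25 mm across from 62 to 82 mm, to grip it by. Starts in one of the heater's wells, held fast by a sleeve (see sleeve_level)
- tube2: one of up to six alike sample tubes (absent: None), 82 mm tall, 40 g, self-standing. Origin: centre of its underside, z up. Skirt 29 mm across, up to 19 mm high, lower rim bevelled to a 19 mm foot; body 21 mm across from 19 to 62 mm; ivory screw cap 25 mm across from 62 to 82 mm, to grip it by. Starts in one of the heater's wells, held fast by a sleeve (see sleeve_level)
- tube3: one of up to six alike sample tubes (absent: None), 82 mm tall, 40 g, self-standing. Origin: centre of its underside, z up. Skirt 29 mm across, up to 19 mm high, lower rim bevelled to a 19 mm foot; body 21 mm across from 19 to 62 mm; ivory screw cap 25 mm across from 62 to 82 mm, to grip it by. Starts in one of the heater's wells, held fast by a sleeve (see sleeve_level)
- tube4: one of up to six alike sample tubes (absent: None), 82 mm tall, 40 g, self-standing. Origin: centre of its underside, z up. Skirt 29 mm across, up to 19 mm high, lower rim bevelled to a 19 mm foot; body 21 mm across from 19 to 62 mm; ivory screw cap 25 mm across from 62 to 82 mm, to grip it by. Starts in one of the heater's wells, held fast by a sleeve (see sleeve_level)
- tube5: one of up to six alike sample tubes (absent: None), 82 mm tall, 40 g, self-standing. Origin: centre of its underside, z up. Skirt 29 mm across, up to 19 mm high, lower rim bevelled to a 19 mm foot; body 21 mm across from 19 to 62 mm; ivory screw cap 25 mm across from 62 to 82 mm, to grip it by. Starts in one of the heater's wells, held fast by a sleeve (see sleeve_level)
- tube6: one of up to six alike sample tubes (absent: None), 82 mm tall, 40 g, self-standing. Origin: centre of its underside, z up. Skirt 29 mm across, up to 19 mm high, lower rim bevelled to a 19 mm foot; body 21 mm across from 19 to 62 mm; ivory screw cap 25 mm across from 62 to 82 mm, to grip it by. Starts in one of the heater's wells, held fast by a sleeve (see sleeve_level)
- heater: dry-block heater, fixed, white housing 221 x 212 mm. Origin: on the bench under the middle of its aluminium block; x points across the block, away from the grey control deck; y points to the wing screw's end; z up. Block 144 (x) x 136 (y) mm, flat top 91 mm above the bench, housing rim 80 mm
- well_level (a point): middle of the block at the height of the well floors, 55 mm above the bench; axes as the heater's. Six wells, at x = -40, 40 and y = -43, 0, 43 mm, 36 mm deep. A tube in a well has its cap 117 to 137 mm above the bench
- sleeve_level (a point): middle of the block at the height of the black rubber sleeves. Each well has two halves, on the tube's -x and +x sides (heater axes), lying against its body 24 to 34 mm above the well floor, over its skirt: a straight pull lifts a tube 5 mm, then jams for good. Leaning a tube about its foot towards one half pushes it back; it stays there (see sleeve_stop)
- sleeve_stop (a point): the same point, for the figures: a half gives way at about 4 N on the sleeve (2 N at the cap) and stops 5.5 mm back, when the tube leans 0.17 rad. The tube comes out once BOTH halves are pushed back by 4 mm or more (leaned 0.13 rad or more to +x and to -x, in either order). Leaning to one side only, or along y, does not free it
- screw (a joint): black wing screw that holds the block down, at (0, 92) mm in the heater's frame. Value: its turn in rad, positive clockwise from above, 0 untouched. It is tight: under torque it only winds up elastically, 0.4 rad per N m (0.25 N m reads 0.10), and springs back when let go; it is damaged beyond 0.6 N m (0.24 rad)
- screw_grip (a point): point on the wing screw's axis at the height to grip, 105 mm above the bench. The wing is 36 mm long (along the heater's y), 9 mm thick (along its x) and reaches from 12 mm below to 9 mm above this point (grip it firmly, 30 N or more); axes as the heater's
- switch (a joint): black rocker switch on the control deck, at (-108, 62) mm in the heater's frame; value in rad: -0.2 is on (its -y end down), +0.2 is off (its +y end, with the white bar, down). It stays where it is left; pressing an end takes about 2 N
- switch_mid (a point): middle of the rocker's top face, 84 mm above the bench; the rocker is 44 mm long (along the heater's y) and 24 mm wide, and its ends move 4 mm up and down from level. The deck around is 72 mm high and 47 mm wide (x), the white rim behind it 80 mm
- cover_seat (a point): middle of the block's flat top, 91 mm above the bench: where the middle of the cover's underside belongs; axes as the heater's
- tray: pink open tray with 3 x 2 compartments, fixed, 165 (x) x 120 (y) x 32 mm high, floor and walls 4 mm. Origin: centre of its underside. Compartments about 49 x 54 mm, centred at x = -54, 0, 54 and y = -29, 29 mm, all empty at the start
- cover: flat grey cover for the block, loose on the bench, 140 (x) x 132 (y) x 8 mm, 220 g, with a black upright handle in the middle: 12 mm thick (x), 56 mm long (y), reaching from 8 to 38 mm above the underside. Origin: centre of its underside. Either way round is right
- pipette: dark blue pipette lying on the bench, 240 mm long; not part of the job, leave it alone. Origin: centre of its underside
- marker: marker pen lying on the bench, 140 mm long; not part of the job, leave it alone. Origin: centre of its underside
- reagent: small amber bottle, 48 mm across, 85 mm tall; not part of the job, leave it alone. Origin: centre of its underside
- tipbox: ivory and yellow pipette tip box, 80 x 115 x 57 mm; not part of the job, leave it alone. Origin: centre of its underside
- wellplate: white 96-well plate, 85 x 127 x 16 mm; not part of the job, leave it alone. Origin: centre of its underside
- stripblock: red tube-strip block on an ivory base, 90 x 130 x 38 mm; not part of the job, leave it alone. Origin: centre of its underside

How it is judged (in metres and radians):
On the way:
1. with every tube still down in its well, the wing screw is given at least 0.15 N m clockwise (it reads above 0.06) for 0.3 s (value of joint screw above 0.06 rad and z of each of tube1, tube2, tube3, tube4, tube5, tube6 in the frame of heater below 0.07 m), for 0.3 s.
At the end, for the whole second after the job is handed in: every tube that was in the heater stands upright (within 0.12 rad) on the tray's floor, at rest; the cover lies flat on the block, within 10 mm of its middle and 0.12 rad of square; the switch is off (above 0.12 rad); the wing screw is let go and reads within 0.03 rad of 0 (x of tube1 in the frame of tray between -0.078 and 0.078 m and y of tube1 in the frame of tray between -0.056 and 0.056 m and z of each of tube1, tube2, tube3, tube4, tube5, tube6 in the frame of tray below 0.012 m and angle between each of tube1, tube2, tube3, tube4, tube5, tube6's own z axis and vertical below 0.12 rad and linear speed of each of tube1, tube2, tube3, tube4, tube5, tube6 below 0.03 m/s and x of tube2 in the frame of tray between -0.078 and 0.078 m and y of tube2 in the frame of tray between -0.056 and 0.056 m and x of tube3 in the frame of tray between -0.078 and 0.078 m and y of tube3 in the frame of tray between -0.056 and 0.056 m and x of tube4 in the frame of tray between -0.078 and 0.078 m and y of tube4 in the frame of tray between -0.056 and 0.056 m and x of tube5 in the frame of tray between -0.078 and 0.078 m and y of tube5 in the frame of tray between -0.056 and 0.056 m and x of tube6 in the frame of tray between -0.078 and 0.078 m and y of tube6 in the frame of tray between -0.056 and 0.056 m and horizontal distance between cover and cover_seat below 0.01 m and z of cover in the frame of cover_seat between -0.003 and 0.003 m and angle between cover's own z axis and vertical below 0.04 rad and angle between the x axis of cover and the x axis of heater, either way round below 0.12 rad and linear speed of cover below 0.02 m/s and value of joint switch above 0.12 rad and value of joint screw between -0.03 and 0.03 rad); the robot touches nothing.
It fails at once if the wing screw is forced beyond 0.6 N m (0.24 rad either way) (value of joint screw above 0.24 rad or value of joint screw below -0.24 rad).
It fails at once if a tube is laid over (tilted beyond 0.7 rad) (angle between any of tube1, tube2, tube3, tube4, tube5, tube6's own z axis and vertical above 0.7 rad).
It fails at once if a tube falls freely from more than about 5 cm ((linear speed of tube1 above 1 m/s and contact force between the fingers and tube1 below 0.05 N) or (linear speed of tube2 above 1 m/s and contact force between the fingers and tube2 below 0.05 N) or (linear speed of tube3 above 1 m/s and contact force between the fingers and tube3 below 0.05 N) or (linear speed of tube4 above 1 m/s and contact force between the fingers and tube4 below 0.05 N) or (linear speed of tube5 above 1 m/s and contact force between the fingers and tube5 below 0.05 N) or (linear speed of tube6 above 1 m/s and contact force between the fingers and tube6 below 0.05 N)).
It fails at once if a thing that is not part of the job is moved by more than 30 mm (distance of any of pipette, marker, reagent, tipbox, wellplate, stripblock from where it was at the start of the episode above 0.03 m).
Of tube1, tube2, tube3, tube4, tube5, tube6 only 3 to 5 are there at a start; the rules pass over those that are not, and their reading is None.
At some moment in a run one of cover may be knocked a few centimetres aside while the robot is not near it.
It also fails if it takes over 210 s, if anything falls off the work surface, if the arm or the gripper's body presses on something with over 40 N, if the wrist force passes 120 N, or if a joint passes its speed limit or range.

## Working session

There is one attempt and no reset: what is moved stays moved. The work goes in short steps, Python scripts to look and compute and a shell command to move; the robot and the scene stay as the last step left them, time stands still between calls to the robot, and variables do not carry over. Pictures are saved under pics/ and viewed, at most 14 in all, crops included, and the job is handed in when it is done.

```bash
ls; mkdir -p pics
cat > h.py <<'E'
import numpy as np, cv2
from workcell import get_state, viewer, ticket
def cam(n):
    c=viewer.camera(n); np.savez(f'pics/{n}.npz',**{k:v for k,v in c.items()}); return c
def save(n,f):
    c=cam(n); cv2.imwrite(f,c['img'][:,:,::-1]); return c
def world(c,u=None,v=None):
    h,w=c['depth'].shape; f=h/2/np.tan(np.radians(c['fovy'])/2)
    vv,uu=np.mgrid[:h,:w]; d=c['depth']
    P=np.stack([(uu-c['cx'])/f*d,-(vv-c['cy'])/f*d,-d,np.ones_like(d)],-1)@c['extrinsics'].T
    return P[...,:3]
E
python3 - <<'E'
from h import *
for n in('top','side'):
    c=save(n,f'pics/{n}0.png'); print(n,{k:c[k] for k in c if k not in('img','depth')})
s=get_state(); print(s)
E
```

```text
pics
top {'fovy': 57.904926432500424, 'cx': 317.1190849151847, 'cy': 235.3186643146727, 'extrinsics': array([[-2.35753451e-02,  9.77964687e-01, -2.07434986e-01,
         2.97461362e+02],
       [-9.99709919e-01, -2.40847017e-02,  6.99908407e-05,
        -3.17010463e+01],
       [-4.92756119e-03,  2.07376463e-01,  9.78248804e-01,
         1.35854534e+03],
       [ 0.00000000e+00,  0.00000000e+00,  0.00000000e+00,
         1.00000000e+00]])}
side {'fovy': 46.33624025452088, 'cx': 321.4665115829987, 'cy': 246.55748930152376, 'extrinsics': array([[-8.14460330e-01,  3.22542368e-01, -4.82307777e-01,
        -1.59252039e+02],
       [-5.80218468e-01, -4.54115323e-01,  6.76110792e-01,
         9.88689115e+02],
       [-9.48976031e-04,  8.30509298e-01,  5.57003955e-01,
         9.39753486e+02],
       [ 0.00000000e+00,  0.00000000e+00,  0.00000000e+00,
         1.00000000e+00]])}
{'clock': 0.1, 'joints': array([-1.35102462e+00,  2.87101206e-01,  1.57803013e+00,  5.04210814e-05,
        1.27858527e+00, -1.49960728e-01]), 'joint_velocities': array([-6.13667608e-04, -2.14261150e-03, -4.56557305e-03, -9.71383398e-05,
        1.01320038e-03, -2.72054339e-04]), 'joint_torque': array([ 8.38684173e-04, -4.07291400e+01, -2.93699545e+01, -1.43847988e-04,
        3.37951264e-03, -1.48031070e-06]), 'position': array([ 243.85611975, -628.78155075,  230.0696568 ]), 'tcp_rot': array([[ 9.32429411e-01,  3.61351935e-01, -4.15912936e-04],
       [ 3.61351990e-01, -9.32427155e-01,  2.08338787e-03],
       [ 3.65027721e-04, -2.09290309e-03, -9.99997743e-01]]), 'contact_force': array([-0.27235075,  0.38473992, -0.84829103]), 'ft_torque': array([ 0.04554418, -0.00660887, -0.01699249]), 'grasp_force': 0.0, 'gripper_width': 85.37142749707795}
```

View pics/top0.png

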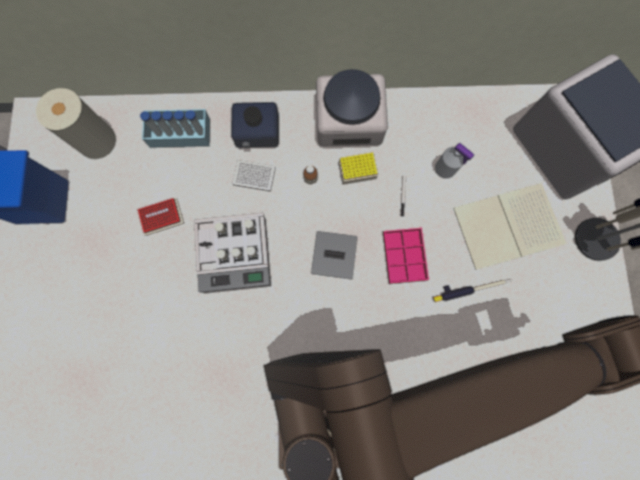

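View pics/side0.png

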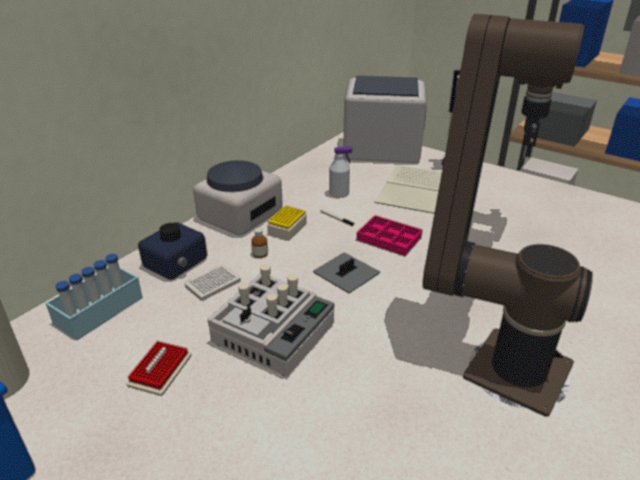

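The top view shows the heater at about (232,250) with its deck facing the robot and the wing screw at (205,243). The cover is at (335,255) and the tray at (405,255). There appear to be five or fewer tubes. Next I'll measure them.

Run:
```python
from h import *
for n in ('top','side'):
    c=np.load(f'pics/{n}.npz'); P=world(c); img=c['img'].astype(int); Z=P[...,2]
    ok=c['depth']>0
    x,y=P[...,0],P[...,1]
    print(n,'bench z',np.median(Z[ok&(abs(Z)<30)]))
    near=ok&(x>250)&(x<750)&(abs(y)<400)
    def comps(m,name,mn=4):
        k,l,s,_=cv2.connectedComponentsWithStats(m.astype(np.uint8))
        for i in range(1,k):
            if s[i,4]>=mn:
                q=P[l==i]; r=cv2.minAreaRect(q[:,:2].astype(np.float32))
                print(' ',name,s[i,4],'mean',q.mean(0).round(1),'rect',np.round(r[0],1),np.round(r[1],1),round(r[2],1), 'px',s[i,:4])
    comps(near&(Z>128)&(Z<142)&(y>0),'cap')
    comps(near&(Z>85)&(Z<97)&(y>0),'block',50)
    R,G,B=[img[...,i] for i in range(3)]
    comps(near&(R>G+60)&(B>G+20)&(Z>20),'tray',50)
    comps(near&(Z>5)&(Z<14)&(y<100)&(y>-170)&(abs(R-B)<15),'cover',50)
    comps(near&(Z>30)&(Z<45)&(y<100)&(y>-170)&(R<80),'handle',10)
c=np.load('pics/top.npz');cv2.imwrite('pics/h0.png',cv2.resize(c['img'][195:305,180:290,::-1],None,fx=5,fy=5,interpolation=2))
```

```text
top bench z 1.205837276293778
  cap 60 mean [595.2 165.4 137. ] rect [595.5 165.1] [23.9 23.1] 1.2 px [245 220   9   9]
  cap 64 mean [588.1 250.7 137.2] rect [588.6 252.1] [24.8 23.1] 76.3 px [215 223  10   9]
  cap 63 mean [515.6 158.6 136.8] rect [515.9 158.5] [23.6 23.1] 4.7 px [247 247   9   9]
  cap 60 mean [513.1 201.2 137.3] rect [513.2 202.3] [24. 22.] 44.4 px [232 248   9   9]
  cap 62 mean [508.8 244.2 136.9] rect [509.  243.7] [23.  23.2] 4.2 px [217 250   9   9]
  block 1795 mean [549.8 219.8  90.7] rect [553.  229.6] [148.8 185.7] 4.9 px [198 216  65  53]
  block 61 mean [438.6 264.1  87.7] rect [438.7 261.2] [38.2 20.8] 89.0 px [212 277  14   8]
  tray 464 mean [ 511.2 -302.4   29.2] rect [ 510.3 -304.6] [163.4 118.8] 3.6 px [384 228  45  55]
  cover 1540 mean [519.5 -84.    9.2] rect [522.7 -83.4] [139.8 149.7] 81.6 px [311 231  47  49]
  handle 70 mean [519.9 -84.7  38. ] rect [519.8 -83.9] [53.1 12.8] 84.0 px [326 251  18   6]
side bench z 0.7105607981008006
  cap 80 mean [594.4 169.6 136. ] rect [596.1 167.5] [27.1 25.6] 79.2 px [260 264  11  10]
  cap 85 mean [515.1 162.8 135.2] rect [517.1 160. ] [26.7 26.6] 10.9 px [287 274  11  10]
  cap 88 mean [587.6 254.8 135.5] rect [588.9 252.9] [24.9 25.1] 37.0 px [238 283  12  10]
  cap 86 mean [511.1 206.1 136. ] rect [513.2 204.1] [24.3 24.9] 30.6 px [277 284  11   9]
  cap 94 mean [507.9 248.6 135.4] rect [510.2 247.4] [23.4 26.3] 3.7 px [266 294  12  10]
  block 1860 mean [545.6 230.7  89.9] rect [550.9 228.9] [149.3 192.9] 4.9 px [223 274  87  60]
  block 51 mean [438.8 271.   87. ] rect [439.1 269.8] [24.3 24.6] 6.4 px [284 327  13   9]
  tray 671 mean [ 504.7 -296.3   26.6] rect [ 508.9 -303.6] [168.2 131.4] 2.5 px [358 216  64  36]
  cover 1206 mean [516.2 -77.2   8.7] rect [520.8 -81.8] [137.4 144.3] 79.8 px [313 252  67  41]
  handle 75 mean [519.2 -80.1  36.1] rect [519.  -83.1] [58.6 14.3] 81.5 px [339 258  16  12]
```

View pics/h0.png

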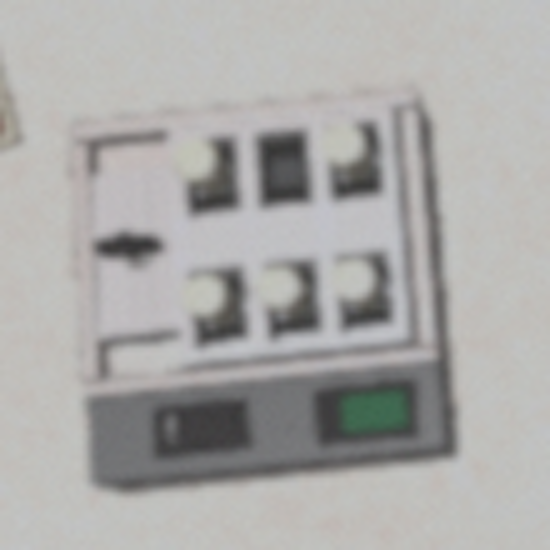

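The crop shows five tubes: three in the near (-x) row, and two in the far row with its middle well empty. The wing screw lies along heater y at crop (128,248), and the switch is at (200,428) with its white bar on the +y side. From the measurements:

| Item | Position (mm) | Yaw |
|---|---|---|
| Heater | (552, 206) | 4.7° |
| Tray | (510, -304) | about 3° |
| Cover | (520, -83) | about -8° |

Heights match the given values. I'm moving to the screw first.

```bash
cat >> h.py <<'E'
H=np.array([552.2,206.]);HY=np.radians(4.7)
def hp(x,y): c,s=np.cos(HY),np.sin(HY); return H+[c*x-s*y,s*x+c*y]
def delta(x,y,z,yaw=4.7):
    """cm/deg from measured pose to TCP target; tool down, tool y along yaw"""
    s=get_state(); R=s['tcp_rot']
    d=(np.array([x,y,z])-s['position'])/10
    a=np.radians(yaw); ty=np.array([np.cos(a),np.sin(a),0])
    if ty@R[:,1]<0 : ty=-ty
    z=np.array([0,0,-1.]); T=np.stack([np.cross(ty,z),ty,z],1)
    r=np.degrees(cv2.Rodrigues(T@R.T)[0].ravel())
    print('t',round(s['clock'],1),'delta cm',d.round(2),'rot',r.round(1),'w',round(s['gripper_width'],1),'grip',round(s['grasp_force'],1),'F',s['contact_force'].round(1),'M',s['ft_torque'].round(3))
E
python3 -m jog '[[1,2.5,3.2,0,0,0,7.3],[1,2.5,3.2,0,0,0,7.3],[1,2.5,3.2,0,0,0,7.3],[1,2.5,3.2,0,0,0,7.3],[1,2.5,3.2,0,0,0,7.3]]' >/dev/null
python3 -m jog '[[1,2.5,3.2,0,0,0,7.3],[1,2.5,3.2,0,0,0,7.3],[1,2.5,3.2,0,0,0,7.3],[1,2.5,3.2,0,0,0,7.3],[1,2.5,3.2,0,0,0,7.3]]' >/dev/null
python3 -m jog '[[1,0.4,4.6,0,0,0,0],[1,0.4,4.6,0,0,0,0],[1,0.4,4.6,0,0,0,0],[1,0.4,4.6,0,0,0,0],[1,0.4,4.6,0,0,0,0]]' >/dev/null
python3 -m jog '[[1,0.4,4.6,0,0,0,0],[1,0.4,4.6,0,0,0,0],[1,0.4,4.6,0,0,0,0],[0.5,0.4,4.6,0,0,0,0],[0.5,0.4,4.6,0,0,0,0]]'
python3 -c "
from h import *
print(hp(0,92)); delta(*hp(0,92),150); print(get_state()['joints'])"
```

```text
clock: 2.1
position: [533.5, 152.6, 231.0]
tcp_rot: [[-0.073, 0.997, -0.0], [0.997, 0.073, -0.0], [-0.0, -0.0, -1.0]]
contact_force: [0.2, -1.2, 0.5]
gripper_width: 59.0
grasp_force: 0.0
[544.66165721 297.69063959]
t 2.1 delta cm [ 1.11 14.51 -8.1 ] rot [ 0.  -0.   0.5] w 59.0 grip 0.0 F [ 0.2 -1.2  0.5] M [-0.022 -0.019 -0.016]
[ 9.57215522e-02  2.26686003e-02  1.87425723e+00 -7.09616350e-05
  1.24511768e+00  2.25846023e-02]
```

```bash
python3 - <<'E'
from h import *
for n in ('top','side'):
    c=np.load(f'pics/{n}.npz'); P=world(c); img=c['img'].astype(int)
    m=(P[...,2]>103)&(P[...,2]<125)&(abs(P[...,0]-545)<40)&(abs(P[...,1]-298)<30)
    q=P[m];print(len(q),q.mean(0),cv2.minAreaRect(q[:,:2].astype(np.float32)))
E
python3 -m jog '[[0.5,0.6,4.8,0,0,0,0.5],[0.5,0.5,4.8,0,0,0,0],[0.5,0,4.8,-1,0,0,0],[0.5,0,0,-4,0,0,0],[0.5,0,0,-3,0,0,0]]'
python3 -c "
from h import *
delta(*hp(0,92),91)"
```

```text
49 [544.66565844 296.17299515 113.53409069] ((545.662353515625, 297.2325439453125), (13.182920455932617, 34.371822357177734), 12.65030574798584)
82 [544.18360827 300.78597722 111.3132547 ] ((545.6468505859375, 299.111572265625), (14.585328102111816, 37.26449203491211), 13.77363395690918)
clock: 2.6
position: [544.0, 296.4, 149.4]
tcp_rot: [[-0.085, 0.996, -0.001], [0.996, 0.085, -0.0], [-0.0, -0.001, -1.0]]
contact_force: [0.4, 1.2, -1.0]
gripper_width: 42.7
grasp_force: 0.0
t 2.6 delta cm [ 0.07  0.13 -5.84] rot [ 0.  -0.1 -0.2] w 42.7 grip 0.0 F [ 0.4  1.2 -1. ] M [0.019 0.034 0.022]
```

```bash
python3 -m jog '[[0.5,0.1,0.1,-3,0,0,0],[0.5,0,0,-2.8,0,0,0],[0.5,0,0,0,0,0,0]]' >/dev/null
python3 -m jog '[[0,0,0,0,0,0,0],[0,0,0,0,0,0,0],[0,0,0,0,0,0,0],[0,0,0,0,0,0,0],[0,0,0,0,0,0,0]]' 40
python3 -m jog '[[0,0,0,0,0,0,0],[0,0,0,0,0,0,0],[0,0,0,0,0,0,0]]' >/dev/null
python3 -c "
from h import *
delta(*hp(0,92),91)"
```

```text
clock: 3.4
position: [547.0, 296.1, 95.8]
tcp_rot: [[-0.082, 0.997, 0.003], [0.997, 0.082, 0.001], [0.001, 0.003, -1.0]]
contact_force: [-3.6, 0.1, 5.8]
gripper_width: 8.3
grasp_force: 43.7
t 3.7 delta cm [-0.24  0.16 -0.48] rot [-0.1  0.2  0. ] w 8.0 grip 43.8 F [-2.1  0.1  6.7] M [-0.134  0.408 -0.039]
```

```bash
python3 -m jog '[[0,0,0,0.3,0,0,0],[0,0,0,0,0,0,-2],[0,0,0,0,0,0,-2],[0,0,0,0,0,0,-1],[0,0,0,0,0,0,0]]'
python3 -c "
from h import *
delta(*hp(0,92),91)"
```

```text
clock: 4.2
position: [546.8, 296.0, 95.9]
tcp_rot: [[0.005, 1.0, 0.003], [1.0, -0.005, 0.001], [0.001, 0.003, -1.0]]
contact_force: [5.2, 2.8, -6.0]
gripper_width: 7.9
grasp_force: 42.0
t 4.2 delta cm [-0.22  0.17 -0.49] rot [-0.1  0.2  5. ] w 7.9 grip 42.0 F [ 5.2  2.8 -6. ] M [ 0.442 -0.853  0.217]
```

The torque reads about 0.22–0.25 N m at 5° of turn, so the screw is holding. I'll hold it briefly, unwind and release.

```bash
python3 -m jog '[[0,0,0,0,0,0,-0.5],[0,0,0,0,0,0,0],[0,0,0,0,0,0,0],[0,0,0,0,0,0,0],[0,0,0,0,0,0,0]]' >/dev/null
python3 -c "
from h import *
delta(*hp(0,92),91)"
python3 -m jog '[[0,0,0,0,0,0,2],[0,0,0,0,0,0,2],[0,0,0,0,0,0,1.5],[0,0,0,0,0,0,0],[0.4,0,0,0,0,0,0]]' >/dev/null
python3 -m jog '[[0.4,0,0,0,0,0,0],[0.4,0,0,0,0,0,0],[0.4,0,0,2,0,0,0],[0.4,0,0,4,0,0,0],[0,0,0,3,0,0,0]]' 
python3 -c "
from h import *
delta(*hp(-108,80),110)"
```

```text
t 4.7 delta cm [-0.22  0.17 -0.49] rot [-0.1  0.2  5.5] w 7.6 grip 42.0 F [ 4.3  3.7 -6.6] M [ 0.453 -0.851  0.207]
clock: 5.7
position: [546.1, 295.7, 188.3]
tcp_rot: [[-0.082, 0.997, 0.001], [0.997, 0.082, 0.0], [0.0, 0.001, -1.0]]
contact_force: [0.5, 0.4, 1.0]
gripper_width: 20.8
grasp_force: 0.0
t 5.7 delta cm [-10.81  -1.88  -7.83] rot [-0.  0.  0.] w 20.8 grip 0.0 F [0.5 0.4 1. ] M [0.006 0.014 0.004]
```

```bash
python3 -m jog '[[0,-3.6,-0.6,0,0,0,0],[0,-3.6,-0.6,0,0,0,0],[0,-3.6,-0.7,0,0,0,0],[0,0,0,-4,0,0,0],[0,0,0,-4,0,0,0]]' >/dev/null
python3 -c "
from h import *
delta(*hp(-108,80),79)"
python3 -m jog '[[0,0,0,-1.5,0,0,0],[0,0,0,-0.8,0,0,0],[0,0,0,-0.8,0,0,0],[0,0,0,0,0,0,0]]'
python3 -m jog '[[0,0,0,3,0,0,0],[0.5,0,0,4,0,0,0],[0.5,0,0,4,0,0,0],[0.5,0,0,1,0,0,0]]' >/dev/null
python3 -c "
from h import *
c=save('top','pics/t1.png');cv2.imwrite('pics/h1.png',cv2.resize(c['img'][195:305,180:290,::-1],None,fx=4,fy=4,interpolation=2))
P=world(c)
for y in (44,50,56,62,68,74,80):
    p=hp(-108,y); d=np.hypot(P[...,0]-p[0],P[...,1]-p[1]); print(y,np.median(P[...,2][d<4]).round(1))
delta(*hp(-40,43),106)"
```

```text
t 6.2 delta cm [-0.06 -0.04 -2.94] rot [-0.1  0.4 -0. ] w -0.1 grip 0.0 F [-0.2  0.2 -0.3] M [-0.009 -0.035 -0.072]
clock: 6.6
position: [438.2, 277.8, 81.1]
tcp_rot: [[-0.082, 0.997, -0.003], [0.997, 0.082, 0.0], [0.001, -0.003, -1.0]]
contact_force: [-14.5, -2.0, 25.5]
gripper_width: -0.1
grasp_force: 12.6
44 487.4
50 488.0
56 486.7
62 488.5
68 490.0
74 488.1
80 487.7
t 7.0 delta cm [ 6.77 -3.22 -9.59] rot [-0.2  0.6 -0. ] w 42.6 grip 0.0 F [0.6 0.  1.2] M [ 0.08  -0.016  0.014]
```

```bash
python3 -m jog '[[0.5,3.4,-1.6,0,0,0,0],[0.5,3.4,-1.6,0,0,0,0],[0.5,0,0,-3.5,0,0,0],[0.5,0,0,-3.5,0,0,0],[0.5,0,0,-2.4,0,0,0]]' >/dev/null
python3 -m jog '[[0.5,0,0,0,0,0,0]]' >/dev/null
python3 -c "
from h import *
delta(*hp(-40,43),106)"
python3 -m jog '[[0,0,0,0,0,0,0],[0,0,0,0,0,0,0],[0,0,0,0,0,0,0],[0,0,0,0,0,0,0],[0,0,0,0,0,0,0]]' 30
python3 -c "
from h import *
delta(*hp(-40,43),106)"
```

```text
t 7.7 delta cm [0.66 0.23 1.02] rot [ 0.2 -0.6  0. ] w 42.6 grip 0.0 F [-0.1 -0.7 -0.4] M [0.066 0.005 0.027]
clock: 8.15
position: [507.0, 244.9, 102.7]
tcp_rot: [[-0.082, 0.997, 0.003], [0.997, 0.082, 0.001], [0.0, 0.003, -1.0]]
contact_force: [1.5, 0.3, 0.9]
gripper_width: 24.3
grasp_force: 29.6
t 8.2 delta cm [0.18 0.06 0.33] rot [-0.   0.2  0. ] w 24.3 grip 29.6 F [1.5 0.3 0.9] M [ 0.002 -0.22   0.019]
```

```bash
python3 -m jog '[[0,0,0,0.25,0,0,0],[0,0.41,0.03,-0.02,-0.4,4.8,0],[0,0.4,0.03,-0.05,-0.4,4.8,0],[0,0,0,0,0,0,0],[0,0,0,0,0,0,0]]'
python3 -m jog '[[0,-0.4,-0.03,0.05,0.4,-4.8,0],[0,-0.41,-0.03,0.02,0.4,-4.8,0],[0,-0.41,-0.03,-0.02,0.4,-4.8,0],[0,-0.4,-0.03,-0.05,0.4,-4.8,0],[0,0,0,0,0,0,0]]' 
python3 -m jog '[[0,0,0,0,0,0,0]]' 
python3 -m jog '[[0,0.4,0.03,0.05,-0.4,4.8,0],[0,0.41,0.03,0.02,-0.4,4.8,0],[0,0,0,0,0,0,0],[0,0,0,0.4,0,0,0],[0,0,0,0.4,0,0,0]]' 
python3 -c "
from h import *
delta(*hp(-40,43),106)"
```

```text
clock: 8.65
position: [513.7, 245.2, 102.7]
tcp_rot: [[-0.082, 0.983, -0.167], [0.997, 0.08, -0.014], [-0.0, -0.167, -0.986]]
contact_force: [-0.8, -0.2, 0.4]
gripper_width: 24.3
grasp_force: 30.8
clock: 9.15
position: [498.6, 244.4, 104.4]
tcp_rot: [[-0.084, 0.981, 0.177], [0.996, 0.082, 0.016], [0.001, 0.178, -0.984]]
contact_force: [6.1, 0.2, -1.8]
gripper_width: 24.2
grasp_force: 31.7
clock: 9.25
position: [499.0, 244.4, 104.6]
tcp_rot: [[-0.083, 0.982, 0.173], [0.997, 0.081, 0.015], [0.001, 0.173, -0.985]]
contact_force: [3.6, 0.8, -0.3]
gripper_width: 24.5
grasp_force: 31.0
clock: 9.75
position: [505.1, 244.5, 111.0]
tcp_rot: [[-0.082, 0.997, 0.0], [0.997, 0.082, -0.0], [-0.0, -0.0, -1.0]]
contact_force: [2.8, 0.1, -1.6]
gripper_width: 24.4
grasp_force: 30.9
t 9.8 delta cm [ 0.37  0.11 -0.5 ] rot [ 0.  0. -0.] w 24.4 grip 30.9 F [ 2.8  0.1 -1.6] M [ 0.002 -0.429 -0.031]
```

```bash
python3 -m jog '[[0,0.1,0,0.4,0,0,0],[0,0,0,0.4,0,0,0],[0,0,0,0.4,0,0,0],[0,0,0,0,0,0,0]]' 
python3 -c "
from h import *
delta(*hp(-40,43),106)"
```

```text
clock: 10.15
position: [506.8, 244.8, 124.7]
tcp_rot: [[-0.082, 0.997, 0.0], [0.997, 0.082, 0.0], [0.0, 0.0, -1.0]]
contact_force: [-0.7, -0.7, 0.3]
gripper_width: 24.0
grasp_force: 29.5
t 10.2 delta cm [ 0.2   0.08 -1.87] rot [-0.  0.  0.] w 24.0 grip 29.5 F [-0.7 -0.7  0.3] M [-0.047  0.15   0.011]
```

Both halves let go and the tube comes up freely. Carrying it to compartment (-54, 29).

```bash
cat >> h.py <<'E'
T=np.array([510.,-304.]);TY=np.radians(3.)
def tp(x,y): c,s=np.cos(TY),np.sin(TY); return T+[c*x-s*y,s*x+c*y]
E
python3 -m jog '[[0,0,0,4.5,0,0,0],[0,0,0,4.5,0,0,0],[0,-0.5,-4.7,0,0,0,0],[0,-0.5,-4.7,0,0,0,0],[0,-0.5,-4.7,0,0,0,0]]' >/dev/null
python3 -m jog '[[0,-0.5,-4.7,0,0,0,0],[0,-0.5,-4.7,0,0,0,0],[0,-0.5,-4.7,0,0,0,0],[0,-0.5,-4.7,0,0,0,0],[0,-0.5,-4.7,0,0,0,0]]' >/dev/null
python3 -m jog '[[0,-0.5,-4.7,0,0,0,0],[0,-0.5,-4.7,0,0,0,0],[0,-0.4,-4.7,0,0,0,0],[0,0,0,-4.5,0,0,0],[0,0,0,-4.5,0,0,0]]' >/dev/null
python3 -m jog '[[0,0,0,0,0,0,0]]' >/dev/null
python3 -c "
from h import *
delta(*tp(-54,29),53)
c=save('top','pics/t2.png');save('side','pics/s2.png');P=world(c)
cv2.imwrite('pics/v2.png',np.hstack([cv2.resize(cv2.imread('pics/s2.png')[170:290,200:460],None,fx=3,fy=3,interpolation=2)]))
for y in (44,50,56,62,68,74,80):
    p=hp(-108,y); d=np.hypot(P[...,0]-p[0],P[...,1]-p[1]); print(y,np.median(P[...,2][d<4]).round(1))
"
```

```text
t 11.8 delta cm [ 0.59 -0.87 -6.39] rot [-0.6 -0.6  0.1] w 24.1 grip 30.1 F [-0.8  0.5 -2. ] M [ 0.019 -0.016 -0.014]
44 85.8
50 89.9
56 86.0
62 87.1
68 86.9
74 83.5
80 80.2
```

View pics/v2.png

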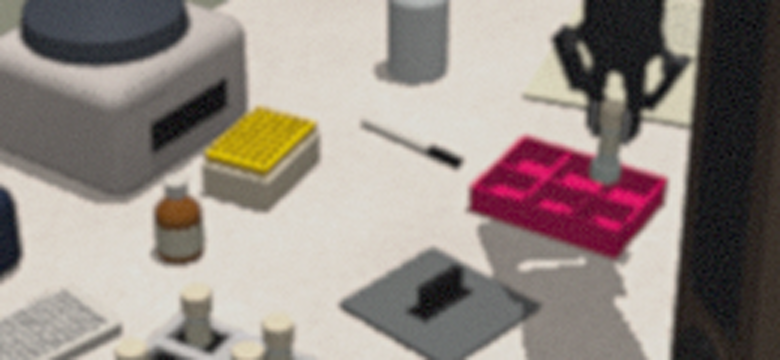

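The side view shows the tube gripped upright above the tray at (605,140). The switch depth profile now falls towards +y (80 mm at that end), so it is off. Lowering the tube now.

```bash
python3 -m jog '[[0,0.4,-0.4,-2.5,0,0,0],[0,0,0,0,0,0,0],[0,0,0,0,0,0,0]]' >/dev/null
python3 -c "
from h import *
delta(*tp(-54,29),53)"
```

```text
t 12.2 delta cm [-0.35 -0.11 -4.82] rot [ 0.1  0.1 -0. ] w 24.1 grip 30.1 F [-0.4  0.5 -0.5] M [-0.005 -0.034 -0.022]
```

```bash
python3 -m jog '[[0,-0.35,-0.1,-1.5,0,0,0],[0,0,0,-1.5,0,0,0],[0,0,0,-1.2,0,0,0],[0,0,0,0,0,0,0],[0,0,0,0,0,0,0]]' >/dev/null
python3 -c "
from h import *
delta(*tp(-54,29),53)"
```

```text
t 12.7 delta cm [ 0.1  -0.06 -0.38] rot [-0. -0.  0.] w 24.1 grip 30.1 F [ 0.2  0.2 -0.8] M [-0.026  0.018 -0.043]
```

```bash
python3 -m jog '[[0,0,0,-0.2,0,0,0],[0,0,0,-0.2,0,0,0],[0,0,0,-0.1,0,0,0],[0,0,0,0,0,0,0]]' | grep -E "posi|contact"
python3 -m jog '[[0,0,0,-0.1,0,0,0],[0,0,0,0,0,0,0]]' | grep -E "posi|contact"
python3 -m jog '[[0,0,0,-0.1,0,0,0],[0,0,0,0,0,0,0]]' | grep -E "posi|contact"
```

```text
position: [453.5, -277.3, 51.8]
contact_force: [0.8, -0.3, -0.1]
position: [453.4, -277.3, 50.8]
contact_force: [-0.0, -1.0, 0.2]
position: [453.8, -277.7, 50.5]
contact_force: [-1.2, -0.3, 3.8]
```

```bash
python3 -m jog '[[0.45,0,0,0,0,0,0],[0.45,0,0,0,0,0,0],[0.45,0,0,0,0,0,0],[0.45,0,0,3,0,0,0],[0.45,0,0,4,0,0,0]]' | grep width
python3 -m jog '[[0.45,0,0,4,0,0,0],[0.45,0,0,2,0,0,0],[0.45,0.6,4.8,0,0,0,0],[0.45,0.6,4.8,0,0,0,0],[0.45,0.6,4.8,0,0,0,0]]' >/dev/null
python3 -m jog '[[0.45,0.6,4.8,0,0,0,0],[0.45,0.6,4.8,0,0,0,0],[0.45,0.6,4.8,0,0,0,0],[0.45,0.6,4.8,0,0,0,0],[0.45,0.6,4.8,0,0,0,0]]' >/dev/null
python3 -m jog '[[0.45,0.5,4.8,0,0,0,0],[0.45,0.5,4.8,0,0,0,0],[0.45,0,0,0,0,0,0],[0.45,0,0,0,0,0,0],[0.45,0,0,0,0,0,0]]' >/dev/null
python3 -c "
from h import *
delta(*hp(-40,0),103)
c=save('top','pics/t3.png');P=world(c);Z=P[...,2]
m=(Z>75)&(Z<92)&(abs(P[...,0]-510)<95)&(abs(P[...,1]+304)<75)
q=P[m];print(len(q),q.mean(0),tp(-54,29))"
```

```text
gripper_width: 38.4
t 15.4 delta cm [ 0.11  0.07 -7.64] rot [ 0. -0.  0.] w 38.3 grip 0.0 F [-0.1 -0.5  0.2] M [-0.     0.014  0.013]
66 [ 457.43716266 -275.95890856   85.42558045] [ 454.55626239 -277.86588513]
```

Tube 1 stands in the tray, with its cap measured at z=85.4. Now tube 2.

```bash
python3 -m jog '[[0.45,0.1,0.1,-3.5,0,0,0],[0.45,0,0,-2.5,0,0,0],[0.45,0,0,-1.6,0,0,0],[0.45,0,0,0,0,0,0],[0.45,0,0,0,0,0,0]]' |grep -E "posi|contact"
python3 -m jog '[[0,0,0,0,0,0,0],[0,0,0,0,0,0,0],[0,0,0,0,0,0,0],[0,0,0,0,0,0,0],[0,0,0,0.25,0,0,0]]' |grep -E "posi|contact|grasp"
python3 -m jog '[[0,0.41,0.03,-0.02,-0.4,4.8,0],[0,0.4,0.03,-0.05,-0.4,4.8,0],[0,0,0,0,0,0,0],[0,0,0,0,0,0,0]]' |grep -E "posi|contact|rot"
python3 -m jog '[[0,-0.4,-0.03,0.05,0.4,-4.8,0],[0,-0.41,-0.03,0.02,0.4,-4.8,0],[0,-0.41,-0.03,-0.02,0.4,-4.8,0],[0,-0.4,-0.03,-0.05,0.4,-4.8,0],[0,0,0,0,0,0,0]]'  |grep -E "posi|contact|rot"
python3 -m jog '[[0,0,0,0,0,0,0],[0,0.4,0.03,0.05,-0.4,4.8,0],[0,0.41,0.03,0.02,-0.4,4.8,0],[0,0,0,0,0,0,0],[0,0,0,0.4,0,0,0]]'  |grep -E "posi|contact"
python3 -m jog '[[0,0,0,0.4,0,0,0],[0,0,0,0.4,0,0,0],[0,0,0,0.4,0,0,0],[0,0,0,0,0,0,0]]'  |grep -E "posi|contact"
```

```text
position: [512.8, 202.6, 104.1]
contact_force: [0.4, -0.9, 1.1]
position: [513.1, 203.8, 106.6]
contact_force: [3.1, 0.2, -2.5]
grasp_force: 29.5
position: [520.5, 204.4, 106.0]
tcp_rot: [[-0.082, 0.983, -0.167], [0.997, 0.08, -0.014], [-0.0, -0.168, -0.986]]
contact_force: [-0.8, -0.8, 4.9]
position: [504.4, 203.4, 106.4]
tcp_rot: [[-0.083, 0.981, 0.174], [0.997, 0.082, 0.015], [0.001, 0.174, -0.985]]
contact_force: [4.4, 0.4, -2.0]
position: [512.2, 203.4, 108.7]
contact_force: [2.5, 0.3, -3.0]
position: [512.1, 203.8, 123.3]
contact_force: [0.3, -1.2, -1.1]
```

```bash
python3 -m jog '[[0,0,0,4.5,0,0,0],[0,0,0,4.5,0,0,0],[0,0,-4.8,0,0,0,0],[0,0,-4.8,0,0,0,0],[0,0,-4.8,0,0,0,0]]' >/dev/null
python3 -m jog '[[0,0,-4.8,0,0,0,0],[0,0,-4.8,0,0,0,0],[0,0,-4.8,0,0,0,0],[0,0,-4.8,0,0,0,0],[0,0,-4.8,0,0,0,0]]' >/dev/null
python3 -m jog '[[0,-0.2,-4.8,0,0,0,0],[0,-0.2,-4.7,0,0,0,0],[0,0,0,-4,0,0,0],[0,0,0,-4,0,0,0],[0,0,0,-3,0,0,0]]' >/dev/null
python3 -m jog '[[0,0,0,0,0,0,0],[0,0,0,0,0,0,0],[0,0,0,0,0,0,0]]' >/dev/null
python3 -c "
from h import *
delta(*tp(0,29),53)"
```

```text
t 20.1 delta cm [-0.13  0.11 -5.19] rot [ 0.1  0.2 -0. ] w 23.9 grip 31.0 F [-0.   0.2 -0.1] M [-0.011 -0.036  0.008]
```

```bash
python3 -m jog '[[0,-0.1,0.1,-2,0,0,0],[0,0,0,-1.6,0,0,0],[0,0,0,-1.2,0,0,0],[0,0,0,-0.1,0,0,0],[0,0,0,0,0,0,0]]' | grep -E "posi|contact"
python3 -m jog '[[0,0,0,-0.1,0,0,0],[0,0,0,-0.1,0,0,0],[0,0,0,0,0,0,0]]' | grep -E "posi|contact"
```

```text
position: [508.3, -274.7, 54.0]
contact_force: [0.7, -0.6, 1.0]
position: [508.7, -275.3, 53.8]
contact_force: [-0.2, 0.4, 9.2]
```

```bash
python3 -m jog '[[0.45,0,0,0,0,0,0],[0.45,0,0,0,0,0,0],[0.45,0,0,0,0,0,0],[0.45,0,0,3,0,0,0],[0.45,0,0,4,0,0,0]]' | grep width
python3 -m jog '[[0.45,0,0,4,0,0,0],[0.45,0,0,2,0,0,0],[0.45,0,4.8,0,0,0,0],[0.45,0,4.8,0,0,0,0],[0.45,0.1,4.8,0,0,0,0]]' >/dev/null
python3 -m jog '[[0.45,0.1,4.8,0,0,0,0],[0.45,0.1,4.8,0,0,0,0],[0.45,0.1,4.8,0,0,0,0],[0.45,0.1,4.8,0,0,0,0],[0.45,0.1,4.8,0,0,0,0]]' >/dev/null
python3 -m jog '[[0.45,0.1,5,0,0,0,0],[0.45,0,0,0,0,0,0],[0.45,0,0,0,0,0,0],[0.45,0,0,0,0,0,0]]' >/dev/null
python3 -c "
from h import *
delta(*hp(-40,-43),103)
c=save('top','pics/t4.png');P=world(c);Z=P[...,2]
m=(Z>75)&(Z<92)&(abs(P[...,0]-510)<95)&(abs(P[...,1]+304)<75)
k,l,s,ce=cv2.connectedComponentsWithStats(m.astype(np.uint8));print([P[l==i].mean(0).round(0) for i in range(1,k)])"
```

```text
gripper_width: 38.3
t 22.8 delta cm [ 0.16  0.09 -7.79] rot [ 0. -0.  0.] w 38.4 grip 0.0 F [-0.5  0.8  0.5] M [ 0.019 -0.018  0.003]
[array([ 509., -274.,   86.]), array([ 458., -276.,   86.])]
```

Both tubes are standing. Now tube 3 at (-40, -43).

```bash
python3 -m jog '[[0.45,0.1,0.1,-3.5,0,0,0],[0.45,0,0,-2.6,0,0,0],[0.45,0,0,-1.7,0,0,0],[0.45,0,0,0,0,0,0],[0.45,0,0,0,0,0,0]]' |grep -E "posi|contact"
python3 -m jog '[[0,0,0,0,0,0,0],[0,0,0,0,0,0,0],[0,0,0,0,0,0,0],[0,0,0,0,0,0,0],[0,0,0,0.25,0,0,0]]' |grep -E "posi|contact|grasp"
python3 -m jog '[[0,0.41,0.03,-0.02,-0.4,4.8,0],[0,0.4,0.03,-0.05,-0.4,4.8,0],[0,0,0,0,0,0,0],[0,0,0,0,0,0,0]]' |grep -E "posi|contact|rot"
python3 -m jog '[[0,-0.4,-0.03,0.05,0.4,-4.8,0],[0,-0.41,-0.03,0.02,0.4,-4.8,0],[0,-0.41,-0.03,-0.02,0.4,-4.8,0],[0,-0.4,-0.03,-0.05,0.4,-4.8,0],[0,0,0,0,0,0,0]]'  |grep -E "posi|contact|rot"
python3 -m jog '[[0,0,0,0,0,0,0],[0,0.4,0.03,0.05,-0.4,4.8,0],[0,0.41,0.03,0.02,-0.4,4.8,0],[0,0,0,0,0,0,0],[0,0,0,0.4,0,0,0]]'  |grep -E "posi|contact"
python3 -m jog '[[0,0,0,0.4,0,0,0],[0,0,0,0.4,0,0,0],[0,0,0,0.4,0,0,0],[0,0,0,0,0,0,0]]'  |grep -E "posi|contact"
```

```text
position: [515.8, 159.5, 103.5]
contact_force: [0.0, 0.5, 0.0]
position: [516.3, 160.7, 106.2]
contact_force: [3.4, 0.4, -1.2]
grasp_force: 29.5
position: [523.5, 161.4, 105.5]
tcp_rot: [[-0.082, 0.982, -0.167], [0.997, 0.081, -0.014], [-0.0, -0.168, -0.986]]
contact_force: [-1.3, 0.4, 4.4]
position: [507.6, 160.3, 105.9]
tcp_rot: [[-0.082, 0.981, 0.174], [0.997, 0.081, 0.015], [0.0, 0.175, -0.985]]
contact_force: [5.5, -0.5, -2.2]
position: [515.2, 160.5, 108.4]
contact_force: [2.5, 0.2, -2.6]
position: [515.1, 160.7, 122.7]
contact_force: [0.9, -0.9, -0.7]
```

```bash
python3 -m jog '[[0,0,0,4.5,0,0,0],[0,0,0,4.5,0,0,0],[0,0.5,-4.8,0,0,0,0],[0,0.5,-4.8,0,0,0,0],[0,0.5,-4.8,0,0,0,0]]' >/dev/null
python3 -m jog '[[0,0.5,-4.8,0,0,0,0],[0,0.5,-4.8,0,0,0,0],[0,0.5,-4.8,0,0,0,0],[0,0.5,-4.8,0,0,0,0],[0,0.5,-4.8,0,0,0,0]]' >/dev/null
python3 -m jog '[[0,0.7,-4.9,0,0,0,0],[0,0,0,-4,0,0,0],[0,0,0,-4,0,0,0],[0,0,0,-3,0,0,0],[0,0,0,0,0,0,0]]' >/dev/null
python3 -m jog '[[0,0,0,0,0,0,0],[0,0,0,0,0,0,0]]' >/dev/null
python3 -c "
from h import *
delta(*tp(54,29),53)"
```

```text
t 27.4 delta cm [-0.14  0.08 -5.16] rot [ 0.1  0.2 -0. ] w 24.6 grip 31.4 F [ 0.4 -1.  -0.5] M [ 0.016 -0.012 -0.014]
```

```bash
python3 -m jog '[[0,-0.1,0.1,-2,0,0,0],[0,0,0,-1.6,0,0,0],[0,0,0,-1.2,0,0,0],[0,0,0,-0.1,0,0,0],[0,0,0,0,0,0,0]]' | grep -E "posi|contact"
python3 -m jog '[[0,0,0,-0.1,0,0,0],[0,0,0,0,0,0,0]]' | grep -E "posi|contact"
```

```text
position: [562.2, -271.6, 53.4]
contact_force: [0.4, 0.9, 0.6]
position: [562.4, -271.9, 53.3]
contact_force: [0.6, 1.6, 5.2]
```

```bash
python3 -m jog '[[0.45,0,0,0,0,0,0],[0.45,0,0,0,0,0,0],[0.45,0,0,0,0,0,0],[0.45,0,0,3,0,0,0],[0.45,0,0,4,0,0,0]]' | grep width
python3 -m jog '[[0.45,0,0,4,0,0,0],[0.45,0,0,2,0,0,0],[0.45,0.3,4.8,0,0,0,0],[0.45,0.3,4.8,0,0,0,0],[0.45,0.4,4.8,0,0,0,0]]' >/dev/null
python3 -m jog '[[0.45,0.4,4.9,0,0,0,0],[0.45,0.4,4.9,0,0,0,0],[0.45,0.4,4.9,0,0,0,0],[0.45,0.4,4.9,0,0,0,0],[0.45,0.4,4.9,0,0,0,0]]' >/dev/null
python3 -m jog '[[0.45,0.3,4.9,0,0,0,0],[0.45,0,0,0,0,0,0],[0.45,0,0,0,0,0,0],[0.45,0,0,0,0,0,0]]' >/dev/null
python3 -c "
from h import *
delta(*hp(40,-43),103)
c=save('top','pics/t5.png');P=world(c);Z=P[...,2]
m=(Z>75)&(Z<92)&(abs(P[...,0]-510)<95)&(abs(P[...,1]+304)<75)
k,l,s,ce=cv2.connectedComponentsWithStats(m.astype(np.uint8));print([P[l==i].mean(0).round(0) for i in range(1,k)])"
```

```text
gripper_width: 38.5
t 29.9 delta cm [ 0.13  0.06 -7.83] rot [ 0.  -0.1  0. ] w 38.4 grip 0.0 F [0.5 0.3 0.9] M [-0.037  0.084 -0.024]
[array([ 563., -271.,   86.]), array([ 508., -274.,   86.]), array([ 458., -276.,   86.])]
```

```bash
python3 -m jog '[[0.45,0.1,0.1,-3.5,0,0,0],[0.45,0,0,-2.6,0,0,0],[0.45,0,0,-1.7,0,0,0],[0.45,0,0,0,0,0,0],[0.45,0,0,0,0,0,0]]' |grep -E "posi|contact"
python3 -m jog '[[0,0,0,0,0,0,0],[0,0,0,0,0,0,0],[0,0,0,0,0,0,0],[0,0,0,0,0,0,0],[0,0,0,0.25,0,0,0]]' |grep -E "posi|contact|grasp"
python3 -m jog '[[0,0.41,0.03,-0.02,-0.4,4.8,0],[0,0.4,0.03,-0.05,-0.4,4.8,0],[0,0,0,0,0,0,0],[0,0,0,0,0,0,0]]' |grep -E "posi|contact|rot"
python3 -m jog '[[0,-0.4,-0.03,0.05,0.4,-4.8,0],[0,-0.41,-0.03,0.02,0.4,-4.8,0],[0,-0.41,-0.03,-0.02,0.4,-4.8,0],[0,-0.4,-0.03,-0.05,0.4,-4.8,0],[0,0,0,0,0,0,0]]'  |grep -E "posi|contact|rot"
python3 -m jog '[[0,0,0,0,0,0,0],[0,0.4,0.03,0.05,-0.4,4.8,0],[0,0.41,0.03,0.02,-0.4,4.8,0],[0,0,0,0,0,0,0],[0,0,0,0.4,0,0,0]]'  |grep -E "posi|contact"
python3 -m jog '[[0,0,0,0.4,0,0,0],[0,0,0,0.4,0,0,0],[0,0,0,0.4,0,0,0],[0,0,0,0,0,0,0]]'  |grep -E "posi|contact"
```

```text
position: [596.0, 166.9, 104.3]
contact_force: [0.0, 1.1, 0.6]
position: [596.3, 167.8, 106.7]
contact_force: [3.1, 0.7, -3.1]
grasp_force: 29.5
position: [603.6, 168.4, 106.3]
tcp_rot: [[-0.082, 0.982, -0.168], [0.997, 0.081, -0.014], [-0.0, -0.168, -0.986]]
contact_force: [-1.3, -0.4, 5.7]
position: [587.6, 167.3, 106.6]
tcp_rot: [[-0.082, 0.981, 0.173], [0.997, 0.081, 0.015], [0.0, 0.174, -0.985]]
contact_force: [5.7, 0.5, -2.0]
position: [595.4, 167.5, 108.7]
contact_force: [3.0, 0.2, -1.7]
position: [595.1, 167.7, 123.4]
contact_force: [1.6, -0.4, -0.5]
```

```bash
python3 -m jog '[[0,0,0,4.5,0,0,0],[0,0,0,4.5,0,0,0],[0,-0.3,-4.5,0,0,0,0],[0,-0.3,-4.5,0,0,0,0],[0,-0.3,-4.5,0,0,0,0]]' >/dev/null
python3 -m jog '[[0,-0.3,-4.5,0,0,0,0],[0,-0.3,-4.5,0,0,0,0],[0,-0.3,-4.5,0,0,0,0],[0,-0.3,-4.5,0,0,0,0],[0,-0.3,-4.5,0,0,0,0]]' >/dev/null
python3 -m jog '[[0,-0.3,-4.6,0,0,0,0],[0,-0.2,-4.6,0,0,0,0],[0,-0.1,-4.6,0,0,0,0],[0,0,0,-4,0,0,0],[0,0,0,-4,0,0,0]]' >/dev/null
python3 -m jog '[[0,0,0,-3,0,0,0],[0,0,0,0,0,0,0],[0,0,0,0,0,0,0],[0,0,0,0,0,0,0]]' >/dev/null
python3 -c "
from h import *
delta(*tp(54,-29),53)"
```

```text
t 34.7 delta cm [-0.13  0.09 -5.22] rot [ 0.1  0.2 -0. ] w 24.3 grip 31.6 F [ 0.3 -0.6 -0. ] M [-0.023 -0.01   0.023]
```

```bash
python3 -m jog '[[0,-0.1,0.1,-2,0,0,0],[0,0,0,-1.6,0,0,0],[0,0,0,-1.2,0,0,0],[0,0,0,-0.1,0,0,0],[0,0,0,0,0,0,0]]' | grep -E "posi|contact"
python3 -m jog '[[0,0,0,-0.1,0,0,0],[0,0,0,0,0,0,0]]' | grep -E "posi|contact"
```

```text
position: [565.5, -329.7, 54.2]
contact_force: [1.4, 0.4, 1.4]
position: [565.6, -330.0, 54.2]
contact_force: [0.4, 0.9, 5.4]
```

```bash
python3 -m jog '[[0.45,0,0,0,0,0,0],[0.45,0,0,0,0,0,0],[0.45,0,0,0,0,0,0],[0.45,0,0,3,0,0,0],[0.45,0,0,4,0,0,0]]' | grep width
python3 -m jog '[[0.45,0,0,4,0,0,0],[0.45,0,0,2,0,0,0],[0.45,0.2,4.9,0,0,0,0],[0.45,0.2,4.9,0,0,0,0],[0.45,0.2,4.9,0,0,0,0]]' >/dev/null
python3 -m jog '[[0.45,0.2,4.9,0,0,0,0],[0.45,0.2,4.9,0,0,0,0],[0.45,0.2,4.9,0,0,0,0],[0.45,0.2,4.9,0,0,0,0],[0.45,0.2,4.9,0,0,0,0]]' >/dev/null
python3 -m jog '[[0.45,0.2,4.8,0,0,0,0],[0.45,0.2,4.8,0,0,0,0],[0.45,0.2,4.8,0,0,0,0],[0.45,0,4.6,0,0,0,0],[0.45,0,0,0,0,0,0]]' >/dev/null
python3 -m jog '[[0.45,0,0,0,0,0,0],[0.45,0,0,0,0,0,0]]' >/dev/null
python3 -c "
from h import *
delta(*hp(40,43),103)
c=save('top','pics/t6.png');P=world(c);Z=P[...,2]
m=(Z>75)&(Z<92)&(abs(P[...,0]-510)<95)&(abs(P[...,1]+304)<75)
k,l,s,ce=cv2.connectedComponentsWithStats(m.astype(np.uint8));print([P[l==i].mean(0).round(0) for i in range(1,k)])"
```

```text
gripper_width: 38.3
t 37.6 delta cm [ 0.22  0.04 -7.88] rot [ 0.  -0.1  0. ] w 38.6 grip 0.0 F [ 0.4 -0.3 -0.1] M [-0.018 -0.061  0.001]
[array([ 563., -271.,   86.]), array([ 565., -330.,   85.]), array([ 508., -274.,   86.]), array([ 457., -276.,   87.])]
```

```bash
python3 -m jog '[[0.45,0.2,0,-3.5,0,0,0],[0.45,0,0,-2.6,0,0,0],[0.45,0,0,-1.7,0,0,0],[0.45,0,0,0,0,0,0],[0.45,0,0,0,0,0,0]]' |grep -E "posi|contact"
python3 -m jog '[[0,0,0,0,0,0,0],[0,0,0,0,0,0,0],[0,0,0,0,0,0,0],[0,0,0,0,0,0,0],[0,0,0,0.25,0,0,0]]' |grep -E "posi|contact|grasp"
python3 -m jog '[[0,0.41,0.03,-0.02,-0.4,4.8,0],[0,0.4,0.03,-0.05,-0.4,4.8,0],[0,0,0,0,0,0,0],[0,0,0,0,0,0,0]]' |grep -E "posi|contact|rot"
python3 -m jog '[[0,-0.4,-0.03,0.05,0.4,-4.8,0],[0,-0.41,-0.03,0.02,0.4,-4.8,0],[0,-0.41,-0.03,-0.02,0.4,-4.8,0],[0,-0.4,-0.03,-0.05,0.4,-4.8,0],[0,0,0,0,0,0,0]]'  |grep -E "posi|contact|rot"
python3 -m jog '[[0,0,0,0,0,0,0],[0,0.4,0.03,0.05,-0.4,4.8,0],[0,0.41,0.03,0.02,-0.4,4.8,0],[0,0,0,0,0,0,0],[0,0,0,0.4,0,0,0]]'  |grep -E "posi|contact"
python3 -m jog '[[0,0,0,0.4,0,0,0],[0,0,0,0.4,0,0,0],[0,0,0,0.4,0,0,0],[0,0,0,0,0,0,0]]'  |grep -E "posi|contact"
```

```text
position: [589.0, 252.0, 104.8]
contact_force: [-0.0, -0.0, 0.2]
position: [589.3, 252.8, 107.2]
contact_force: [3.5, 0.2, -3.5]
grasp_force: 29.5
position: [596.7, 253.4, 106.9]
tcp_rot: [[-0.082, 0.983, -0.167], [0.997, 0.08, -0.014], [0.0, -0.168, -0.986]]
contact_force: [-0.2, -0.8, 5.4]
position: [580.5, 252.4, 107.1]
tcp_rot: [[-0.083, 0.981, 0.173], [0.997, 0.082, 0.015], [0.001, 0.174, -0.985]]
contact_force: [4.2, 0.3, -0.8]
position: [588.4, 252.3, 109.1]
contact_force: [3.3, -0.4, -3.1]
position: [588.1, 252.8, 123.9]
contact_force: [0.7, 0.1, -0.6]
```

```bash
python3 -m jog '[[0,0,0,4.5,0,0,0],[0,0,0,4.5,0,0,0],[0,-0.6,-4.9,0,0,0,0],[0,-0.6,-4.9,0,0,0,0],[0,-0.6,-4.9,0,0,0,0]]' >/dev/null
python3 -m jog '[[0,-0.6,-4.9,0,0,0,0],[0,-0.6,-4.9,0,0,0,0],[0,-0.6,-4.9,0,0,0,0],[0,-0.6,-4.9,0,0,0,0],[0,-0.6,-4.9,0,0,0,0]]' >/dev/null
python3 -m jog '[[0,-0.7,-4.9,0,0,0,0],[0,-0.7,-4.9,0,0,0,0],[0,-0.7,-4.9,0,0,0,0],[0,-0.7,-4.7,0,0,0,0],[0,0,0,-4,0,0,0]]' >/dev/null
python3 -m jog '[[0,0,0,-4,0,0,0],[0,0,0,-3,0,0,0],[0,0,0,0,0,0,0],[0,0,0,0,0,0,0],[0,0,0,0,0,0,0]]' >/dev/null
python3 -c "
from h import *
delta(*tp(0,-29),53)"
```

```text
t 42.5 delta cm [-0.22  0.11 -5.26] rot [ 0.1  0.2 -0. ] w 24.5 grip 31.4 F [0.4 0.5 0.3] M [-0.018 -0.04  -0.035]
```

```bash
python3 -m jog '[[0,-0.2,0.1,-2,0,0,0],[0,0,0,-1.6,0,0,0],[0,0,0,-1.2,0,0,0],[0,0,0,-0.1,0,0,0],[0,0,0,0,0,0,0]]' | grep -E "posi|contact"
python3 -m jog '[[0,0,0,-0.1,0,0,0],[0,0,0,0,0,0,0]]' | grep -E "posi|contact"
python3 -m jog '[[0.45,0,0,0,0,0,0],[0.45,0,0,0,0,0,0],[0.45,0,0,0,0,0,0],[0.45,0,0,3,0,0,0],[0.45,0,0,4,0,0,0]]' | grep width
python3 -m jog '[[0.45,0,0,4,0,0,0],[0.45,0,-2,2,0,0,0],[0.45,0,-3,0,0,0,0],[0.45,0,0,0,0,0,0],[0.45,0,0,0,0,0,0]]' |grep posi
python3 -c "
from h import *
for n in('top','side'):
    c=save(n,f'pics/{n}7.png');P=world(c);Z=P[...,2];img=c['img'].astype(int);R,B=img[...,0],img[...,2]
    m=(Z>75)&(Z<92)&(abs(P[...,0]-510)<95)&(abs(P[...,1]+304)<75)
    k,l,s,ce=cv2.connectedComponentsWithStats(m.astype(np.uint8));print([P[l==i].mean(0).round(0) for i in range(1,k)])
    near=(P[...,1]>-200)&(P[...,1]<90)&(P[...,0]>400)&(P[...,0]<650)
    for nm,m in(('cover',near&(Z>5)&(Z<14)&(abs(R-B)<15)),('handle',near&(Z>30)&(Z<45)&(R<80))):
        k,l,s,_=cv2.connectedComponentsWithStats(m.astype(np.uint8));
        for i in range(1,k):
            if s[i,4]>40: q=P[l==i];print(n,nm,s[i,4],q.mean(0),cv2.minAreaRect(q[:,:2].astype(np.float32)))
"
```

```text
position: [511.7, -332.8, 54.9]
contact_force: [1.3, 2.1, 1.6]
position: [511.8, -333.1, 54.8]
contact_force: [0.8, 1.7, 6.5]
gripper_width: 38.2
position: [509.9, -382.3, 181.9]
[array([ 562., -271.,   86.]), array([ 565., -330.,   86.]), array([ 512., -332.,   86.]), array([ 508., -274.,   86.]), array([ 459., -274.,   86.])]
top cover 1541 [519.53470902 -84.77180787   9.26156534] ((517.5595703125, -80.96141052246094), (138.46092224121094, 148.09275817871094), 82.14739990234375)
top handle 71 [520.27312745 -85.03561991  36.9557421 ] ((520.16552734375, -84.03356170654297), (53.335662841796875, 12.749951362609863), 83.01737213134766)
[array([ 564., -326.,   83.]), array([ 510., -329.,   83.]), array([ 561., -267.,   83.]), array([ 506., -270.,   83.]), array([ 456., -271.,   83.])]
side cover 1211 [515.81801816 -77.04132008   8.57306676] ((519.6104736328125, -83.45738983154297), (139.4528045654297, 144.28604125976562), 81.13050842285156)
side handle 77 [518.9544829  -80.09786839  35.9193965 ] ((519.1842041015625, -81.78455352783203), (57.25275802612305, 14.18596076965332), 79.07904052734375)
```

View pics/side7.png

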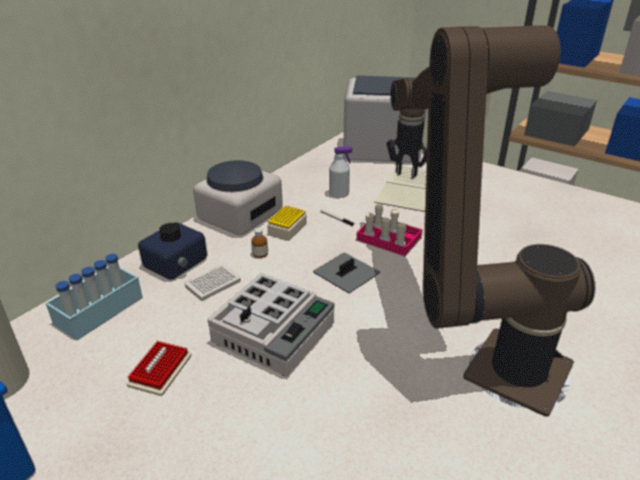

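All five tubes stand in the tray (side view around 390,230) and the block is empty. The cover hasn't moved; it is at (520,-83) with yaw about -8.5°. Next I'll fetch it.

```bash
python3 -m jog '[[0.5,0.1,4.3,0,0,0,-2],[0.5,0.1,4.3,0,0,0,-2],[0.5,0.1,4.3,0,0,0,-2],[0.5,0.1,4.3,0,0,0,-2],[0.5,0.2,4.3,0,0,0,-2]]' >/dev/null
python3 -m jog '[[0.5,0.2,4.3,-3,0,0,-2],[0.5,0.2,4.1,-3,0,0,-1.2],[0.5,0,0,-4,0,0,0],[0.5,0,0,0,0,0,0],[0.5,0,0,0,0,0,0]]' >/dev/null
python3 -c "
from h import *
delta(520,-83.5,14,-8.5)
c=save('side','pics/s8.png');P=world(c);Z=P[...,2];img=c['img'].astype(int);R,B=img[...,0],img[...,2]
m=(P[...,1]>-200)&(P[...,1]<90)&(P[...,0]>400)&(P[...,0]<650)&(Z>5)&(Z<14)&(abs(R-B)<15)
print(cv2.minAreaRect(P[m][:,:2].astype(np.float32)))
"
```

```text
t 45.2 delta cm [ 0.04  0.2  -7.03] rot [-0.  -0.1 -0. ] w 42.8 grip 0.0 F [-0.2  0.5  0.6] M [-0.044 -0.003  0.036]
((525.039306640625, -61.41802978515625), (275.7757568359375, 247.1104736328125), 89.73699188232422)
```

```bash
python3 -m jog '[[0.5,0,0.2,-3,0,0,0],[0.5,0,0,-2.5,0,0,0],[0.5,0,0,-1.3,0,0,0],[0.5,0,0,0,0,0,0],[0.5,0,0,0,0,0,0]]' |grep -E "posi|contact"
python3 -m jog '[[0,0,0,0,0,0,0],[0,0,0,0,0,0,0],[0,0,0,0,0,0,0],[0,0,0,0,0,0,0],[0,0,0,0,0,0,0]]' 60
python3 -m jog '[[0,0,0,1,0,0,0],[0,0,0,2,0,0,0],[0,0,0,3,0,0,0],[0,0,0,4,0,0,0],[0,0,0,4,0,0,0]]' |grep -E "posi|contact|width"
python3 -m jog '[[0,0,0,2,0,0,0],[0,0,0,0,0,0,0],[0,0,0,0,0,0,0]]' |grep -E "posi|contact|width"
python3 -c "
from h import *
delta(*H,150,4.7)"
```

```text
position: [521.6, -84.9, 18.3]
contact_force: [-0.3, -0.4, 0.5]
clock: 46.3
position: [521.7, -84.6, 18.4]
tcp_rot: [[0.148, 0.989, 0.003], [0.989, -0.148, -0.001], [-0.001, 0.003, -1.0]]
contact_force: [-1.1, -0.4, 5.8]
gripper_width: 10.6
grasp_force: 63.0
position: [518.9, -83.5, 157.0]
contact_force: [-0.4, -0.0, -2.1]
gripper_width: 10.2
position: [519.5, -83.7, 175.7]
contact_force: [-0.7, 0.2, -2.6]
gripper_width: 10.6
t 47.1 delta cm [ 3.27 28.97 -2.57] rot [-0.  -0.1 13.2] w 10.6 grip 61.9 F [-0.7  0.2 -2.6] M [ 0.007 -0.009 -0.002]
```

```bash
python3 -m jog '[[0,0.4,4.1,0,0,0,2],[0,0.4,4.1,0,0,0,2],[0,0.5,4.1,0,0,0,2],[0,0.5,4.2,0,0,0,2],[0,0.5,4.2,0,0,0,2]]' >/dev/null
python3 -m jog '[[0,0.5,4.1,0,0,0,2],[0,0.5,4.1,-1,0,0,1.2],[0,0,0,-2,0,0,0],[0,0,0,0,0,0,0],[0,0,0,0,0,0,0]]' >/dev/null
python3 -m jog '[[0,0,0,0,0,0,0],[0,0,0,0,0,0,0]]' >/dev/null
python3 -c "
from h import *
delta(*H,110,4.7)
c=save('side','pics/s9.png');P=world(c);Z=P[...,2];t=get_state()['position'][2]
m=(abs(P[...,0]-552)<110)&(abs(P[...,1]-206)<110)&(abs(Z-(t-10.4))<6)
print(m.sum(),t,cv2.minAreaRect(P[m][:,:2].astype(np.float32)))
cv2.imwrite('pics/c9.png',cv2.resize(c['img'][200:380,180:420,::-1],None,fx=3,fy=3,interpolation=2))
"
```

```text
t 48.3 delta cm [-0.17  0.18 -3.75] rot [-0.   0.1  0.1] w 10.7 grip 61.7 F [-0.2 -0.5 -3.1] M [-0.009 -0.002 -0.008]
1757 147.6635979648509 ((552.569580078125, 205.15560913085938), (142.8040008544922, 135.4600372314453), 4.176544666290283)
```

View pics/c9.png

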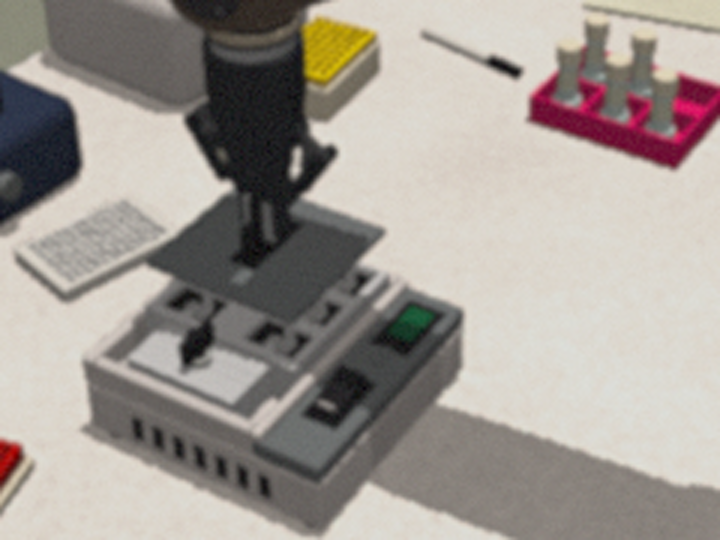

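The picture shows the cover level above the block at (270,260), centred to within about 2 mm and square. Lowering it.

```bash
python3 -m jog '[[0,0,0.2,-1.5,0,0,0],[0,0,0,-1.2,0,0,0],[0,0,0,-0.7,0,0,0],[0,0,0,0,0,0,0],[0,0,0,0,0,0,0]]' |grep -E "posi|contact"
python3 -m jog '[[0,0,0,-0.2,0,0,0],[0,0,0,-0.1,0,0,0],[0,0,0,0,0,0,0]]' |grep -E "posi|contact"
```

```text
position: [553.2, 206.9, 112.3]
contact_force: [0.3, 0.1, -1.9]
position: [553.3, 207.0, 109.7]
contact_force: [0.4, -0.8, -2.1]
```

```bash
python3 -m jog '[[0,0,0,-0.1,0,0,0],[0,0,0,0,0,0,0]]' |grep -E "posi|contact"
python3 -m jog '[[0,0,0,-0.1,0,0,0],[0,0,0,0,0,0,0]]' |grep -E "posi|contact"
```

```text
position: [553.6, 207.0, 109.4]
contact_force: [-1.6, -0.1, 0.6]
position: [553.5, 207.0, 109.4]
contact_force: [-3.6, -0.8, 5.9]
```

Seated. Releasing and backing away to look.

```bash
python3 -m jog '[[0.4,0,0,0,0,0,0],[0.4,0,0,0,0,0,0],[0.4,0,0,0,0,0,0],[0.4,0,0,2,0,0,0],[0.4,0,0,4,0,0,0]]' |grep width
python3 -m jog '[[0.4,0,0,4,0,0,0],[0.4,0,-4,2,0,0,0],[0.4,0,-4.5,0,0,0,0],[0.4,0,-4.5,0,0,0,0],[0.4,0,-4.5,0,0,0,0]]' >/dev/null
python3 -m jog '[[0.4,0,-4.5,0,0,0,0],[0.4,0,-4.5,0,0,0,0],[0.4,0,-3,0,0,0,0],[0.4,0,0,0,0,0,0],[0.4,0,0,0,0,0,0]]' >/dev/null
python3 - <<'E'
from h import *
for n in('top','side'):
    c=save(n,f'pics/{n}f.png');P=world(c);Z=P[...,2]
    m=(abs(P[...,0]-552)<85)&(abs(P[...,1]-206)<72)&(abs(Z-99)<4)
    print(n,m.sum(),Z[m].mean(),cv2.minAreaRect(P[m][:,:2].astype(np.float32)))
    for y in (44,50,56,62,68,74,80):
        p=hp(-108,y); d=np.hypot(P[...,0]-p[0],P[...,1]-p[1]); print(y,np.median(Z[d<4]).round(1),end=' ')
    m=(Z>75)&(Z<92)&(abs(P[...,0]-510)<95)&(abs(P[...,1]+304)<75)
    k,l,s,ce=cv2.connectedComponentsWithStats(m.astype(np.uint8));print([P[l==i].mean(0).round(0) for i in range(1,k)])
cv2.imwrite('pics/cf.png',cv2.resize(c['img'][180:400,120:440,::-1],None,fx=2.4,fy=2.4,interpolation=2))
E
```

```text
gripper_width: 33.9
top 1501 99.5688109377839 ((550.3350219726562, 200.86605834960938), (148.8435821533203, 142.0869598388672), 4.18206787109375)
44 89.4 50 87.9 56 86.3 62 86.0 68 84.4 74 83.3 80 81.5 [array([ 563., -271.,   86.]), array([ 565., -330.,   86.]), array([ 512., -333.,   85.]), array([ 508., -274.,   85.]), array([ 458., -276.,   86.])]
side 1576 99.22526758967167 ((547.8936767578125, 202.04119873046875), (145.90379333496094, 144.14646911621094), 3.634833574295044)
44 87.3 50 86.6 56 85.9 62 83.6 68 82.9 74 82.7 80 80.5 [array([ 564., -326.,   84.]), array([ 511., -329.,   83.]), array([ 561., -267.,   83.]), array([ 507., -271.,   83.]), array([ 456., -271.,   84.])]
```

View pics/cf.png

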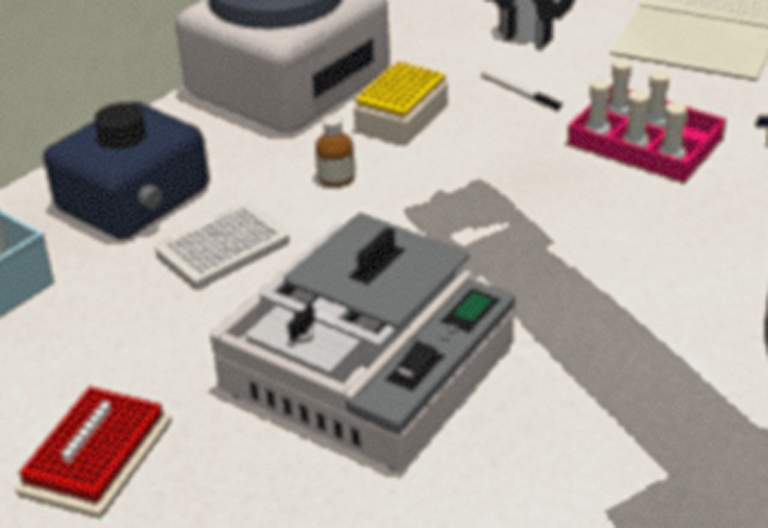

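The cover is flat but now sits a few cm towards -y: the +y wells show at (370,315). It was knocked aside after I released it, so I'll measure it and move it back.

Run:
```python
from h import *
for n in('top','side'):
    c=np.load(f'pics/{n}.npz');P=world(c);Z=P[...,2];R=c['img'][...,0]
    a=(abs(P[...,0]-552)<110)&(abs(P[...,1]-185)<115)
    for nm,m in (('cover',a&(abs(Z-99)<3.5)&(R<160)),('handle',a&(Z>120)&(Z<136)&(R<90))):
        m=cv2.morphologyEx(m.astype(np.uint8),2,np.ones((2,2)))
        k,l,s,_=cv2.connectedComponentsWithStats(m);i=1+s[1:,4].argmax()
        q=P[l==i];print(n,nm,len(q),q.mean(0).round(1),cv2.minAreaRect(q[:,:2].astype(np.float32)))
delta(*H,190)
```

```text
top cover 1261 [541.7 176.1 106. ] ((441.5832824707031, 126.74844360351562), (397.2807312011719, 160.24197387695312), 25.744550704956055)
top handle 79 [544.3 180.2 125. ] ((544.6011352539062, 181.40460205078125), (8.29177474975586, 54.178279876708984), 5.7723259925842285)
side cover 1633 [534.4 195.4 102.6] ((270.33270263671875, 555.516357421875), (181.35403442382812, 1206.5809326171875), 36.21391677856445)
side handle 98 [529.9 200.4 140.1] ((215.87857055664062, 572.3746337890625), (36.5641975402832, 1120.190185546875), 40.151702880859375)
t 51.1 delta cm [-0.11 29.32 -3.75] rot [-0. -0. -0.] w 34.0 grip 0.0 F [ 0.5  0.8 -0. ] M [ 0.061  0.088 -0.006]
```

```bash
python3 -m jog '[[0.5,-0.1,4.5,0,0,0,0],[0.5,-0.2,4.5,0,0,0,0],[0.5,-0.2,4.5,0,0,0,0],[0.5,-0.2,4.5,0,0,0,0],[0.5,-0.2,4.5,0,0,0,0]]' >/dev/null
python3 -m jog '[[0.5,0,4.4,-2,0,0,0],[0.5,0,0,-3,0,0,0],[0.5,0,0,-2,0,0,0],[0.5,0,0,0,0,0,0],[0.5,0,0,0,0,0,0]]' >/dev/null
python3 -c "
from h import *
delta(544.5,181,110.5)
c=cam('side');P=world(c);Z=P[...,2];R=c['img'][...,0]
m=(abs(P[...,0]-552)<110)&(abs(P[...,1]-185)<115)&(abs(Z-99)<3.5)&(R<125)
k,l,s,_=cv2.connectedComponentsWithStats(m.astype(np.uint8));q=P[l==1+s[1:,4].argmax()];print(len(q),q.mean(0),cv2.minAreaRect(q[:,:2].astype(np.float32)))"
```

```text
t 52.1 delta cm [ 0.05 -0.09 -4.74] rot [-0.  -0.  -0.1] w 42.7 grip 0.0 F [-0.5  0.1 -0.7] M [ 0.061 -0.061  0.021]
1639 [541.9294668  192.01451523  99.11481326] ((546.57080078125, 185.5980224609375), (141.91819763183594, 131.42384338378906), 3.1885111331939697)
```

```bash
python3 -m jog '[[0.5,0.1,0.1,-2.5,0,0,0],[0.5,0,0,-1.7,0,0,0],[0.5,0,0,-0.5,0,0,0],[0.5,0,0,0,0,0,0],[0.5,0,0,0,0,0,0]]' |grep -E "posi|contact"
python3 -m jog '[[0,0,0,0,0,0,0],[0,0,0,0,0,0,0],[0,0,0,0,0,0,0],[0,0,0,0,0,0,0],[0,0,0,0,0,0,0]]' 60 |grep -E "posi|contact|width"
python3 -m jog '[[0,0,0,0.5,0,0,0],[0,0,0,1.5,0,0,0],[0,0.3,1,0,0,0,0],[0,0.4,1.4,0,0,0,0],[0,0,0,0,0,0,0]]' >/dev/null
python3 -m jog '[[0,0,0,0,0,0,0],[0,0,0,0,0,0,0],[0,0,0,0,0,0,0]]' >/dev/null
python3 -c "
from h import *
delta(*H,110,4.7)
c=save('side','pics/s10.png');P=world(c);Z=P[...,2];R=c['img'][...,0];t=get_state()['position'][2]
m=(abs(P[...,0]-552)<110)&(abs(P[...,1]-206)<110)&(abs(Z-(t-11))<5)&(R<125)
k,l,s,_=cv2.connectedComponentsWithStats(m.astype(np.uint8));q=P[l==1+s[1:,4].argmax()];print(len(q),q.mean(0),cv2.minAreaRect(q[:,:2].astype(np.float32)))"
```

```text
position: [546.5, 182.0, 112.5]
contact_force: [0.5, -0.2, 1.0]
position: [546.5, 182.1, 112.3]
contact_force: [-0.0, 1.0, 5.8]
gripper_width: 10.3
t 54.0 delta cm [ 0.01  0.02 -2.03] rot [ 0.  -0.1  0. ] w 10.5 grip 61.8 F [-0.6  0.1 -2. ] M [ 0.03  -0.026 -0.053]
1592 [540.58684565 218.68130943 117.58586636] ((549.5433349609375, 210.23146057128906), (141.35385131835938, 130.6658477783203), 5.554838180541992)
```

```bash
python3 -m jog '[[0,0.1,-0.2,-0.8,0,0,0],[0,0,0,-0.7,0,0,0],[0,0,0,0,0,0,0],[0,0,0,-0.2,0,0,0],[0,0,0,0,0,0,0]]' |grep -E "posi|contact"
python3 -m jog '[[0,0,0,-0.1,0,0,0],[0,0,0,0,0,0,0]]' |grep -E "posi|contact"
python3 -m jog '[[0,0,0,-0.1,0,0,0],[0,0,0,0,0,0,0]]' |grep -E "posi|contact"
```

```text
position: [553.2, 203.9, 113.4]
contact_force: [-0.0, -1.0, -3.4]
position: [553.4, 204.0, 112.8]
contact_force: [-0.6, -0.5, -2.6]
position: [553.6, 204.0, 112.3]
contact_force: [-0.1, 0.1, 0.4]
```

```bash
python3 -m jog '[[0,0,0,-0.1,0,0,0],[0,0,0,0,0,0,0]]' |grep -E "posi|contact"
python3 -m jog '[[0.4,0,0,0,0,0,0],[0.4,0,0,0,0,0,0],[0.4,0,0,0,0,0,0],[0.4,0,0,2,0,0,0],[0.4,0,0,4,0,0,0]]' |grep width
python3 -m jog '[[0.4,0,0,4,0,0,0],[0.4,0,-4,2,0,0,0],[0.4,0,-4.5,0,0,0,0],[0.4,0,-4.5,0,0,0,0],[0.4,0,-4.5,0,0,0,0]]' >/dev/null
python3 -m jog '[[0.4,0,-4.5,0,0,0,0],[0.4,0,-4.5,0,0,0,0],[0.4,0,-3,0,0,0,0],[0.4,0,0,0,0,0,0],[0.4,0,0,0,0,0,0]]' >/dev/null
python3 - <<'E'
from h import *
for n in('top','side'):
    c=save(n,f'pics/{n}g.png');P=world(c);Z=P[...,2];R=c['img'][...,0]
    a=(abs(P[...,0]-552)<110)&(abs(P[...,1]-200)<115)
    for nm,m in (('cover',a&(abs(Z-99)<3.5)&(R<130)),('handle',a&(Z>122)&(Z<136)&(R<90))):
        k,l,s,_=cv2.connectedComponentsWithStats(m.astype(np.uint8));i=1+s[1:,4].argmax()
        q=P[l==i];print(n,nm,len(q),q.mean(0).round(1),cv2.minAreaRect(q[:,:2].astype(np.float32)))
    cv2.imwrite(f'pics/cg{n}.png',cv2.resize(c['img'][195:305,180:290,::-1] if n=='top' else c['img'][230:400,180:360,::-1],(550,550),interpolation=2))
E
```

```text
position: [553.6, 204.0, 112.3]
contact_force: [-3.1, -1.2, 4.7]
gripper_width: 34.0
top cover 1526 [549.5 202.9  99.5] ((551.13720703125, 203.53968811035156), (139.8861541748047, 132.06094360351562), 4.359192371368408)
top handle 80 [551.7 203.7 129.1] ((552.066650390625, 203.5513458251953), (12.020880699157715, 51.91032028198242), 4.620135307312012)
side cover 1647 [545.7 213.8  99.3] ((550.921142578125, 207.481689453125), (140.08407592773438, 132.05372619628906), 4.254837989807129)
side handle 97 [550.9 208.5 127.5] ((552.0742797851562, 205.5283966064453), (15.736830711364746, 56.7981071472168), 6.564587116241455)
```

View pics/cgtop.png

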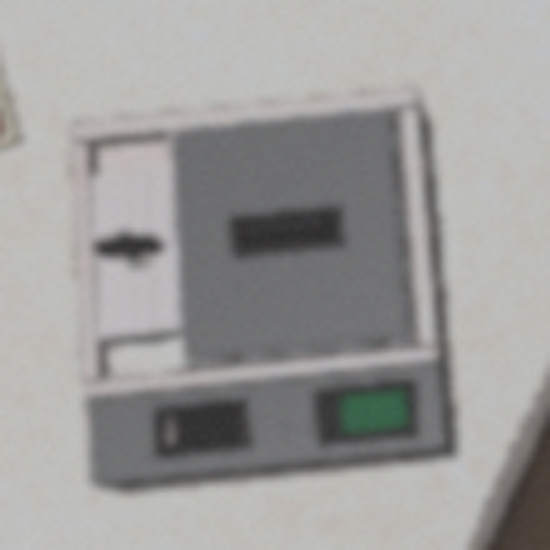

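The cover now lies flat and square, within about 2 mm of the block's middle. The screw is free and the switch is off, so I'm handing in.

```bash
python3 -c "
from h import *
print(ticket.job_done())"
```

```text
the job is handed in; nothing more can be done
None
```

I handed the job in at about 57 s of the 210 s limit: the wing screw held about 0.2 N m, all five tubes stand in the tray, the cover is within about 2 mm of centre after a re-seat (it was found knocked aside once), and the switch is off. The hand-in returned no verdict.

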